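# Overhang the baking plate on the pastry slab

## Robot

A 6-joint arm with a two-finger parallel gripper is mounted at the origin on the work surface. World frame = base frame: x ahead of the robot, y to its left, z up, the work surface at z = 0. Lengths are in mm, angles in degrees, forces in N, time in s.
With the tool pointing down it reaches from about 300 to 850 mm from the base axis. Payload 4.2 kg.
Tool frame: the origin (TCP) lies on the centre line of the jaws, within the pads' length; the fingertips stand 11 mm ahead of it and the grasp point (between the pads) lies 8 mm behind it; z points along the fingers, y is the line along which they close (so a half turn about z gives the same grasp; the last joint's range is limited). The gripper opens to 91 mm and grips with 3 to 60 N. Pads are 32 mm wide; open, the fingers measure 118 mm over their backs; the gripper's body (76 mm by 178 mm) begins 60 mm behind the grasp point.
Start: joints at [67.724, 18.312, 89.639, -0, 72.044, -1.146], TCP at [207.288, 536.352, 224.976] pointing down, gripper open.
Joint ranges: [-177.97, 177.97], [-48.28, 115.42], [12.27, 149.76], [-77.06, 257.06], [2.81, 150.46], [-146.56, 146.56]. Speed limits (degrees/s): [147.25, 147.25, 180, 180, 180, 180].

## Interface

Orientations are given as [roll, pitch, yaw] about the fixed x, y, z axes, in that order (R = Rz(yaw) Ry(pitch) Rx(roll)).
In Python, from workcell import env, grab_frame, camera_model, models gives the robot as it stands.
- The arm moves only by the shell command python3 -m crank 'ROWS' [FORCE]. ROWS is text: rows parted by semicolons, each of 7 numbers parted by spaces: the closure, from -1 (fully open) to 1 (shut), so that 0 is half open, then the shift along the tool's x, y, z in mm, then the turn, a rotation vector about the tool's x, y, z in degrees. A call has 1 to 10 rows; each row shifts and turns the commanded pose from where the row before left it, along the tool's axes as they then stand; what a row does not reach is not made up. A row lasts 1/8 s, in which the tool goes at most 62.5 mm and 10.7 degrees, less where a joint would pass 70% of its speed; a pose out of reach is approached as far as the arm can. A call is refused whole if a number of a shift passes 62.5 or a number of a turn 10.7, either way. A call with a gripper value outside its range is refused whole. The fingers move at their own pace and stop on an object; FORCE is the grip in N (left out, the last holds). Time passes only in rows, so rows that do not move let the fingers close. It gives the time, the measured TCP pose, the force, the opening and the grip force at its end, in the units of the state.
- env.state(): the state, without advancing time (a new reading comes with each control period).
- grab_frame(name): name is "side" or "top"; returns the picture (400x640x3 uint8, blue, green, red); there is no depth.
- camera_model(name): a dict with "K" (3x3 intrinsics, pixels), "k1" (the pictures are not rectified: a ray, as slopes to the right and down, at radius r is drawn at 1 + k1 r^2 times it, then the intrinsics apply), "R" (3x3) and "t" (3): a world point X has camera coordinates R X + t. Camera axes: x right, y down, z forward; pixel columns grow to the right and rows downward; lengths in mm; the calibration is good to about 2 mm. A picture is of the moment at which its call begins. camera_model takes no time and is no camera call.
- env.job_done(): hands the job in; it is judged then, once.
Trained networks look in the newest picture that a camera, given by its name, has taken for a name from the list of things; names that differ only in an ending like _2 or _b are one class to them, and where a whole thing is asked for, a point or a joint stands for the part that bears it (a point fixed in the world has none). Each returns a list of dicts, best first, with "p" (0 to 1); they miss things now and then, are a little off and sometimes report something else, mostly with a low value. They report only what shows in the picture. A call takes as long as a camera call. They do not tell look-alikes from the thing itself.
- models.search_frame(name, camera): "point" ([x, y, z] in mm, in world coordinates, good to about 4 mm: the middle of the surface that is visible of it).
The state is a dict: "time_s": time; "qpos": joint angles; "qvel": joint speeds; "effort": joint torques, N m; "ee_pos": TCP position; "ee_rot": TCP orientation; "force": force on the tool from outside, world axes, zero at the start; "torque": the same for the moment, N m; "gripper_width": finger opening in mm; "gripper_force": force on a finger pad.
Only numpy, scipy, OpenCV 4.12 (cv2) and the standard library are available. Lean on these libraries where they do the work, as an engineer would, in place of code of your own. Each camera call takes 0.05 s, during which the arm holds its last target. There are 200 camera calls.

## Task

Without picking it up, gently push the thin rectangular baking plate across the marble slab, away from the robot, until 40 mm of it sticks out squarely over the slab's far edge, so that the baker can get a hand under it. The plate must stay lying flat on the slab and must not be lifted, tipped or flicked; leave everything else where it stands and let go of the plate at the end.

Things in the scene. Friction and masses are not known exactly. Their poses are not given: they have to be found in the camera images.
- slab: white marble pastry slab, fixed to the table, 280 mm (its x) by 440 mm (its y) by 40 mm high, flat on top; origin at the centre of its underside, on the table; its x axis points away from the robot (within about 15 degrees)
- slab_edge (a point): midpoint of the slab's far top edge (140 mm along the slab's x from its centre, at its top, 40 mm above the table); axes as the slab's: x points outward over the edge, y along the edge
- plate: thin dark-metal rectangular baking plate lying loose on the slab, 120 mm (its x) by 160 mm (its y) by 6 mm thick, about 0.3 kg; origin at the centre of its underside, x axis towards the far edge of the slab (turned up to about 17 degrees from the slab's x at the start), its 160 mm side to be parallel to that edge at the end
- plate_front (a point): midpoint of the plate's far 160 mm side, at its underside (60 mm along the plate's x from its centre); axes as the plate's. The overhang is how far this point lies beyond slab_edge along the slab's x
- weight: brass scale weight with a small knob, 38 mm across, 46 mm high, standing on the slab near its +y end (left seen from the robot); origin at the centre of its underside; leave alone
- cutter: round steel pastry cutter, a ring 60 mm across and 35 mm high, standing on the slab near its -y end (right seen from the robot); origin at the centre of its underside; leave alone
- tin: tall yellow tin, 74 mm across, 130 mm high, standing on the slab near its -y end, farther from the robot than the cutter; origin at the centre of its underside; leave alone
- small_tin: small yellow tin, 56 mm across, 80 mm high, standing on the slab near its +y end, farther from the robot than the weight; origin at the centre of its underside; leave alone
- mug: white mug, 80 mm across, 90 mm high, on the table left of the slab; origin at the centre of its underside; leave alone
- round_base: thin round bright-metal cake base, 130 mm across, 6 mm thick, on the table right of the slab; origin at the centre of its underside; leave alone
Things that resemble listed ones, but are neither listed nor needed, are in the scene too. What is meant by the plate is not brown, green or red, and is the larger of those in its own colour.

How it is judged:
By the outcome, as a careful person would: the job done as asked, in the order asked, and still so for the second after the job is handed in, with the robot touching nothing.
It also fails if it takes over 35 s, if anything falls off the work surface, if the arm or the gripper's body presses on something with over 40 N, if the wrist force passes 120 N, or if a joint passes its speed limit or range.

## Working session

There is one attempt and no reset: what is moved stays moved. The work goes in short steps, Python scripts to look and compute and a shell command to move; the robot and the scene stay as the last step left them, time stands still between calls to the robot, and variables do not carry over. Pictures are saved under pics/ and viewed, at most 10 in all, crops included, and the job is handed in when it is done.

```bash
ls; mkdir -p pics
python3 - <<'E'
from workcell import env, grab_frame, camera_model, models
import cv2
for c in ["top","side"]:
    cv2.imwrite(f"pics/{c}0.png",grab_frame(c))
    m=camera_model(c);print(c,m)
for n in ["plate","slab","weight","cutter","tin","small_tin"]:
    for d in models.search_frame(n,"top")[:4]: print(n,d)
print(env.state())
E
```

```text
pics
top {'K': array([[463.05955825,   0.        , 310.80324566],
       [  0.        , 463.05955825, 203.10679231],
       [  0.        ,   0.        ,   1.        ]]), 'k1': -0.0771115996997944, 'R': array([[-0.0182237 , -0.99982762, -0.00355293],
       [-0.99068363,  0.01853646, -0.13491607],
       [ 0.13495868,  0.00106116, -0.99085066]]), 't': array([   3.46986455,  503.7626658 , 1284.36095308])}
side {'K': array([[435.73241036,   0.        , 321.80417529],
       [  0.        , 435.73241036, 194.98656843],
       [  0.        ,   0.        ,   1.        ]]), 'k1': -0.11095237042564185, 'R': array([[ 0.99445661, -0.1051178 ,  0.00251016],
       [-0.05683808, -0.55748889, -0.82823642],
       [ 0.08846178,  0.82350251, -0.56037321]]), 't': array([-486.38387913,   68.79708836, 1439.82323203])}
plate {'point': [315.5, -186.4, 7.6], 'p': 0.96}
plate {'point': [347.0, 275.9, 5.3], 'p': 0.9}
plate {'point': [714.4, 324.3, 9.3], 'p': 0.71}
plate {'point': [291.6, -421.3, 4.6], 'p': 0.59}
slab {'point': [546.2, -58.2, 38.8], 'p': 0.72}
slab {'point': [512.9, -450.3, 2.9], 'p': 0.61}

[... 276 characters left out ...]
92.1, 119.5], 'p': 0.96}
{'time_s': 0.4, 'qpos': array([ 6.77230108e+01,  1.83169112e+01,  8.96482170e+01,  4.64772171e-04,
        7.20417655e+01, -1.14569256e+00]), 'qvel': array([-0.07230552, -0.0672092 , -0.03034793,  0.06045284, -0.09913246,
        0.07852446]), 'effort': array([-1.39407290e-03, -4.11888850e+01, -2.31917489e+01,  7.26393121e-02,
        3.96823254e-02, -4.07134064e-05]), 'ee_pos': array([207.27041677, 536.29903989, 224.863083  ]), 'ee_rot': array([-1.79993116e+02, -5.79861914e-04,  1.58868560e+02]), 'force': array([-0.39448836,  0.49614122, -1.16572344]), 'torque': array([-0.06127055, -0.04428481, -0.00615312]), 'gripper_force': 0.0, 'gripper_width': 90.83351177132651}
```

View pics/top0.png

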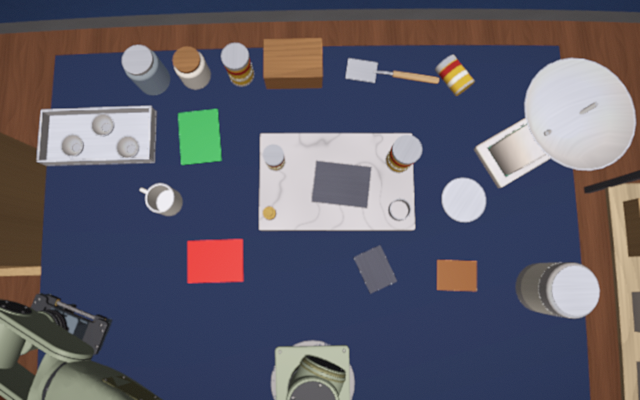

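View pics/side0.png

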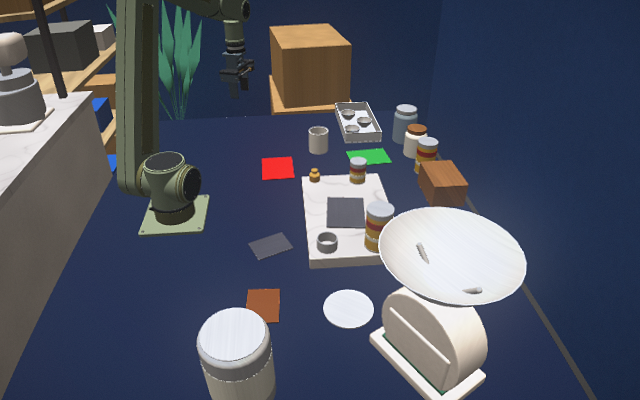

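```bash
cat > h.py <<'E'
from workcell import env, grab_frame, camera_model, models
import cv2, numpy as np
def rect(img,c,z,x0,x1,y0,y1,s=1.0):
    "metric picture of plane z: row i -> x=x1-i*s, col j -> y=y1-j*s"
    m=camera_model(c); X,Y=np.meshgrid(np.arange(x1,x0,-s),np.arange(y1,y0,-s),indexing='ij')
    P=np.stack([X,Y,0*X+z],-1)@np.array(m["R"]).T+np.array(m["t"])
    u=P[...,:2]/P[...,2:]; u=u*(1+m["k1"]*(u**2).sum(-1,keepdims=True))
    K=m["K"]; f=np.float32
    return cv2.remap(img,(u[...,0]*K[0,0]+K[0,2]).astype(f),(u[...,1]*K[1,1]+K[1,2]).astype(f),cv2.INTER_CUBIC)
E
python3 - <<'E'
from h import *
for c in ["top","side"]:
    im=cv2.imread(f"pics/{c}0.png")
    r=rect(im,c,46 if 0 else 43,380,740,-320,220); cv2.imwrite(f"pics/{c}0r.png",r)
    if c=="top": print([r[740-x,220-y].tolist() for x,y in [(546,-58),(546,30),(700,-58)]])
a,b=cv2.imread("pics/top0r.png"),cv2.imread("pics/side0r.png")
v=np.vstack([a,b]); v=cv2.resize(v,None,fx=.83,fy=.83); cv2.imwrite("pics/v0.png",v)
E
```

```text
[[114, 102, 103], [211, 209, 214], [210, 208, 213]]
```

View pics/v0.png

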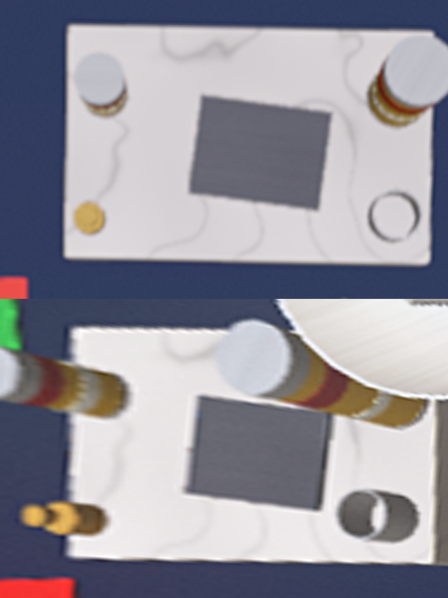

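The rectified views agree: slab spans rows ~25–262 (upper view) and the dark plate's corners are at ~(202,96),(331,113),(318,210),(189,192), with clear slab all round it. Now I'll fit lines and the plate.

```bash
cat >> h.py <<'E'
S=0.5
def far_edge(img,c="top",ys=(100,-150)):
    "far slab edge x = a + b*y on z=40"
    g=cv2.cvtColor(rect(img,c,40,650,760,ys[1],ys[0],S),cv2.COLOR_BGR2GRAY).astype(float)
    xs=[];yy=[]
    for j in range(g.shape[1]):
        i=np.argmax(g[:,j]>140)
        if i>0:
            f=(140-g[i-1,j])/(g[i,j]-g[i-1,j]); xs.append(760-(i-1+f)*S); yy.append(ys[0]-j*S)
    xs=np.array(xs);yy=np.array(yy);k=np.ones(len(xs),bool)
    for _ in range(5):
        b,a=np.polyfit(yy[k],xs[k],1); e=xs-a-b*yy; k=abs(e)<max(1.5,2*e[k].std())
    return a,b,e[k].std(),k.sum()
def plate(img,c="top",z=46,box=(430,700,-170,70)):
    r=rect(img,c,z,*box,S); g=cv2.cvtColor(r,cv2.COLOR_BGR2GRAY)
    m=(g<160).astype(np.uint8); m=cv2.morphologyEx(m,cv2.MORPH_OPEN,np.ones((25,25)))
    cs,_=cv2.findContours(m,0,1); q=max(cs,key=cv2.contourArea)
    (u,v),wh,an=cv2.minAreaRect(q)
    p=cv2.boxPoints(((u,v),wh,an)); P=np.c_[box[1]-p[:,1]*S,box[3]-p[:,0]*S]
    return np.array([box[1]-v*S,box[3]-u*S]),np.array(wh)*S,an,P
E
python3 - <<'E'
from h import *
im={c:cv2.imread(f"pics/{c}0.png") for c in("top","side")}
a,b,s,n=far_edge(im["top"]);print("edge",a,b,s,n,"slab yaw",-np.degrees(np.arctan(b)))
print("side",far_edge(im["side"],"side",(100,50)))
for c in im: print(c,plate(im[c],c))
E
```

```text
edge 709.2054097025868 0.018681317663732232 0.13670324839876158 500 slab yaw -1.070236168304734
side (np.float64(706.167346324649), np.float64(0.012297546379630021), np.float64(0.19822746177289116), np.int64(100))
top (array([556.03259277, -92.38311768]), array([159.1259613 , 120.10434723]), 7.450248718261719, array([[ 506.80396 ,   -5.705139],
       [ 625.89435 ,  -21.278503],
       [ 605.2612  , -179.0611  ],
       [ 486.17084 , -163.48773 ]], dtype=float32))
side (array([591.  , -89.75]), array([210. , 159.5]), 90.0, array([[ 696. ,  -10. ],
       [ 696. , -169.5],
       [ 486. , -169.5],
       [ 486. ,  -10. ]], dtype=float32))
```

```bash
python3 -m crank '-1 -32 -36 0 0 0 0;-1 -32 -36 0 0 0 0;-1 -32 -36 0 0 0 0;-1 -32 -36 0 0 0 0;-1 -32 -36 0 0 0 0;-1 -32 -36 0 0 0 0;-1 -32 -36 0 0 0 0;-1 -32 -36 0 0 0 0;-1 -32 -36 0 0 0 0;-1 -32 -36 0 0 0 0'
python3 -m crank '-1 -32 -35 0 0 0 0;-1 -32 -35 0 0 0 0;-1 -32 -35 0 0 0 0;-1 -32 -35 0 0 0 0;-1 0 0 0 0 0 -10;-1 0 0 0 0 0 -10;-1 0 0 0 0 0 0'
```

```text
time_s: 1.65
ee_pos: [376.4, 83.7, 225.3]
ee_rot: [180.0, 0.1, 158.9]
force: [1.6, 0.9, 0.4]
gripper_width: 91.2
gripper_force: 0.0
time_s: 2.52
ee_pos: [444.9, -91.7, 225.0]
ee_rot: [180.0, 0.0, 178.7]
force: [-0.6, 0.0, 1.4]
gripper_width: 91.7
gripper_force: 0.0
```

```bash
python3 -m crank '-1 0 0 40 0 0 -0.2;-1 0 0 50 0 0 0;-1 0 0 50 0 0 0;-1 0 0 20 0 0 0;-1 0 0 12 0 0 0;-1 0 0 0 0 0 0'
python3 - <<'E'
from h import *
cv2.imwrite("pics/s1.png",cv2.resize(grab_frame("side")[150:290,230:470],None,fx=3,fy=3,interpolation=cv2.INTER_CUBIC))
E
```

```text
time_s: 3.28
ee_pos: [445.2, -91.5, 52.9]
ee_rot: [180.0, 0.0, 179.0]
force: [0.5, -1.9, 0.4]
gripper_width: 91.2
gripper_force: 0.0
```

View pics/s1.png

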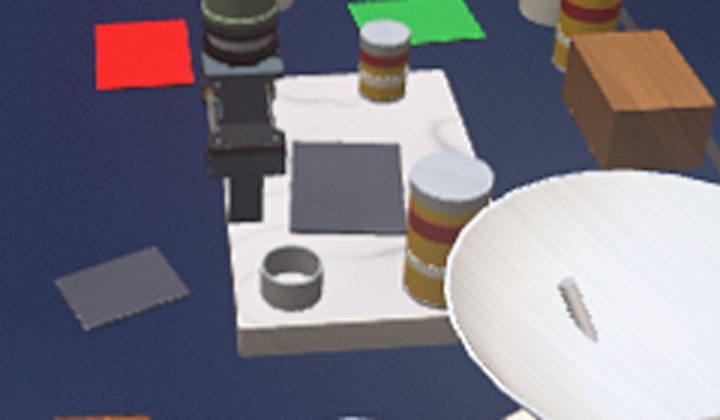

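The finger stands just over the slab at crop (245,215), clear of the plate's near edge at (290,190). Pushing along −tool x.

```bash
python3 -m crank '-1 -6 0 0 0 0 0;-1 -6 0 0 0 0 0;-1 -5 0 0 0 0 0;-1 -5 0 0 0 0 0;-1 -5 0 0 0 0 0;-1 -5 0 0 0 0 0;-1 -5 0 0 0 0 0;-1 -5 0 0 0 0 0;-1 -5 0 0 0 0 0;-1 -5 0 0 0 0 0'
python3 -m crank '-1 -6 0 0 0 0 0;-1 -6 0 0 0 0 0;-1 -6 0 0 0 0 0;-1 -6 0 0 0 0 0;-1 -6 0 0 0 0 0;-1 -6 0 0 0 0 0;-1 -6 0 0 0 0 0;-1 -6 0 0 0 0 0;-1 -4 0 0 0 0 0;-1 0 0 0 0 0 0'
python3 - <<'E'
from h import *
a=grab_frame("top");b=grab_frame("side")
cv2.imwrite("pics/t2.png",a);cv2.imwrite("pics/s2.png",b)
f=lambda i,r,s:cv2.resize(i[r[0]:r[1],r[2]:r[3]],(720,290),interpolation=cv2.INTER_CUBIC)
cv2.imwrite("pics/v2.png",np.vstack([f(a,(120,240,230,450),3),f(b,(160,270,250,470),3)]))
E
```

```text
time_s: 4.58
ee_pos: [496.9, -92.2, 52.8]
ee_rot: [180.0, -0.1, 179.1]
force: [-3.3, -0.4, 2.1]
gripper_width: 91.1
gripper_force: 1.7
time_s: 5.82
ee_pos: [549.8, -93.3, 53.1]
ee_rot: [-180.0, 0.1, 179.1]
force: [-0.8, 0.4, -1.1]
gripper_width: 91.3
gripper_force: 0.0
```

View pics/v2.png

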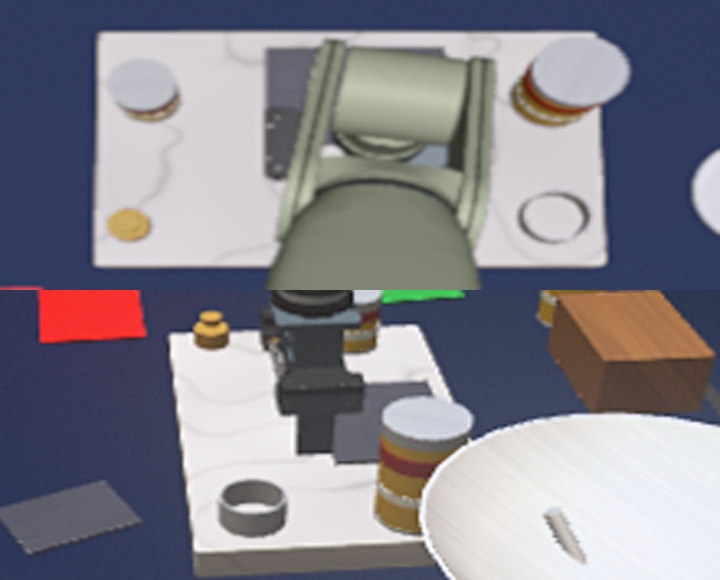

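Plate is flat and squared against both fingers (near edge ~ lower crop x=335); far edge still on the slab. Continue, then back off and measure.

```bash
python3 -m crank '-1 -5 0 0 0 0 0;-1 -5 0 0 0 0 0;-1 -5 0 0 0 0 0;-1 -5 0 0 0 0 0;-1 -5 0 0 0 0 0;-1 -5 0 0 0 0 0;-1 -5 0 0 0 0 0;-1 -5 0 0 0 0 0;-1 -3 0 0 0 0 0;-1 0 0 0 0 0 0'
python3 -m crank '-1 10 0 0 0 0 0;-1 20 0 0 0 0 0;-1 50 0 -10 0 0 0;-1 60 0 -30 0 0 0;-1 60 0 -30 0 0 0;-1 60 0 -20 0 0 0;-1 0 0 0 0 0 0'
python3 - <<'E'
from h import *
a=grab_frame("top");b=grab_frame("side")
cv2.imwrite("pics/t3.png",a);cv2.imwrite("pics/s3.png",b)
f=lambda i,c:rect(i,c,46,480,760,-320,150,1.0)
cv2.imwrite("pics/v3.png",np.vstack([f(a,"top"),f(b,"side")]))
E
```

```text
time_s: 7.18
ee_pos: [591.4, -93.8, 53.1]
ee_rot: [180.0, -0.1, 179.1]
force: [-4.6, 0.3, 3.7]
gripper_width: 91.2
gripper_force: 2.3
time_s: 8.05
ee_pos: [338.0, -89.5, 139.6]
ee_rot: [-180.0, 0.2, 179.0]
force: [0.6, -0.6, -0.2]
gripper_width: 91.1
gripper_force: 0.0
```

View pics/v3.png

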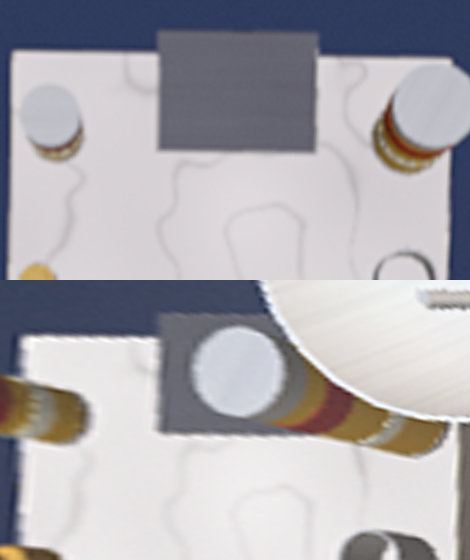

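Both views: plate flat, already protruding (rows ~31–150, slab edge ~row 54), square. Measure precisely.

```bash
cat >> h.py <<'E'
def line(img,c,z,xr,yr,f,th):
    "first crossing coming from large x of f(gray-ish)>th ; x=a+b*y"
    g=f(rect(img,c,z,*xr,yr[0],yr[1],.5).astype(float)); X=[];Y=[]
    for j in range(g.shape[1]):
        i=np.argmax(g[:,j]>th)
        if i>0: X.append(xr[1]-(i-1+(th-g[i-1,j])/(g[i,j]-g[i-1,j]))*.5); Y.append(yr[1]-.5*j)
    X=np.array(X);Y=np.array(Y);k=abs(X-np.median(X))<6;b,a=np.polyfit(Y[k],X[k],1)
    k=abs(X-a-b*Y)<1.5;b,a=np.polyfit(Y[k],X[k],1);return a,b,k.sum()
def report(a,y=-92):
    gr=lambda r:r.mean(-1); red=lambda r:r[...,2]
    e0=far_edge(cv2.imread("pics/top0.png")); L=line(a,"top",40,(690,730),(0,120),gr,140);R=line(a,"top",40,(690,730),(-210,-180),gr,140)
    n=line(a,"top",40,(580,650),(-155,-20),gr,150); fr=line(a,"top",46,(700,780),(-155,-20),red,75)
    for k,v in dict(edge0=e0,L=L,R=R,near=n,front=fr).items(): print(k,round(v[0]+v[1]*y,2),"yaw",round(-np.degrees(np.arctan(v[1])),2),v[-1])
    ed=e0[0]+e0[1]*y; print("overhang near:",120-(ed-n[0]-n[1]*y),"front:",fr[0]+fr[1]*y-ed)
E
python3 - <<'E'
from h import *
a=cv2.imread("pics/t3.png"); report(a)
r=rect(a,"top",46,590,760,-320,150).astype(int)
print(r[15:40:2,240].tolist())
E
```

```text
edge0 707.49 yaw -1.07 500
L 708.06 yaw -0.87 240
R 707.82 yaw -1.49 60
near 610.25 yaw -0.84 270
front 728.94 yaw -0.73 270
overhang near: 22.768089914054457 front: 21.455368019301318
[[94, 59, 47], [94, 59, 46], [93, 59, 47], [95, 60, 48], [96, 60, 48], [95, 59, 47], [92, 58, 47], [90, 62, 55], [90, 72, 68], [102, 89, 88], [113, 102, 102], [115, 103, 104], [114, 102, 103]]
```

```bash
python3 -m crank '-1 -50 0 30 0 0 0;-1 -60 0 30 0 0 0;-1 -60 0 20 0 0 0;-1 -40 0 6.5 0 0 0;-1 -20 0 0 0 0 0;-1 0 0 0 0 0 0'
```

```text
time_s: 8.9
ee_pos: [568.5, -93.4, 52.7]
ee_rot: [180.0, 0.1, 179.1]
force: [0.5, 0.2, -0.1]
gripper_width: 91.3
gripper_force: 0.0
```

```bash
python3 -m crank '-1 -6 0 0 0 0 0;-1 -6 0 0 0 0 0;-1 -5 0 0 0 0 0;-1 -3 0 0 0 0 0;-1 -3 0 0 0 0 0;-1 -4 0 0 0 0 0;-1 -4 0 0 0 0 0;-1 -4 0 0 0 0 0;-1 -4 0 0 0 0 0;-1 0 0 0 0 0 0'
python3 -m crank '-1 0 0 0 0 0 0'
python3 -m crank '-1 10 0 0 0 0 0;-1 20 0 0 0 0 0;-1 50 0 -10 0 0 0;-1 60 0 -30 0 0 0;-1 60 0 -30 0 0 0;-1 60 0 -20 0 0 0;-1 0 0 0 0 0 0'
python3 - <<'E'
from h import *
a=grab_frame("top");cv2.imwrite("pics/t4.png",a); report(a)
b=[grab_frame("top") for _ in range(3)]
report(np.mean(b,0).astype(np.uint8))
E
```

```text
time_s: 10.15
ee_pos: [605.3, -94.1, 54.3]
ee_rot: [180.0, 0.0, 179.1]
force: [-2.7, -0.2, 2.0]
gripper_width: 91.2
gripper_force: 1.4
time_s: 10.28
ee_pos: [605.2, -94.1, 54.3]
ee_rot: [180.0, 0.0, 179.1]
force: [-1.1, -0.0, 1.3]
gripper_width: 91.5
gripper_force: 1.2
time_s: 11.15
ee_pos: [350.9, -89.7, 141.1]
ee_rot: [-180.0, 0.2, 179.0]
force: [1.1, -0.4, -0.3]
gripper_width: 90.9
gripper_force: 0.0
edge0 707.49 yaw -1.07 500
L 708.05 yaw -0.88 240
R 707.78 yaw -1.47 60
near 624.48 yaw -1.02 270
front 743.45 yaw -1.14 270
overhang near: 36.99527953403107 front: 35.96806506967425
edge0 707.49 yaw -1.07 500
L 708.04 yaw -0.88 240
R 707.77 yaw -1.47 60
near 624.47 yaw -1.02 270
front 743.43 yaw -1.13 270
overhang near: 36.98540858505103 front: 35.9460102005919
```

```bash
python3 -m crank '-1 -50 0 30 0 0 0;-1 -60 0 30 0 0 0;-1 -60 0 20 0 0 0;-1 -40 0 8 0 0 0;-1 -20 0 0 0 0 0;-1 -8 0 0 0 0 0;-1 -4 0 0 0 0 0;-1 0 0 0 0 0 0;-1 0 0 0 0 0 0'
```

```text
time_s: 12.48
ee_pos: [590.5, -93.9, 54.4]
ee_rot: [180.0, -0.0, 179.1]
force: [-0.7, 0.4, 0.3]
gripper_width: 90.9
gripper_force: 0.0
```

```bash
python3 -m crank '-1 -4 0 0.5 0 0 0;-1 -3 0 0.5 0 0 0;-1 -3 0 0 0 0 0;-1 -2 0 0 0 0 0;-1 -2 0 0 0 0 0;-1 -2 0 0 0 0 0;-1 -2 0 0 0 0 0;-1 0 0 0 0 0 0;-1 0 0 0 0 0 0'
```

```text
time_s: 13.6
ee_pos: [608.5, -94.1, 53.2]
ee_rot: [180.0, -0.1, 179.1]
force: [-3.9, 0.4, 2.2]
gripper_width: 91.4
gripper_force: 1.9
```

```bash
python3 -m crank '-1 -0.5 0 0 0 0 0;-1 0 0 0 0 0 0'
python3 -m crank '-1 10 0 0 0 0 0;-1 20 0 0 0 0 0;-1 50 0 -10 0 0 0;-1 60 0 -30 0 0 0;-1 60 0 -30 0 0 0;-1 60 0 -20 0 0 0;-1 0 0 0 0 0 0'
python3 - <<'E'
from h import *
a=grab_frame("top");b=grab_frame("side");report(a)
f=lambda i,c:rect(i,c,46,480,760,-320,150,1.0)
cv2.imwrite("pics/v5.png",np.vstack([f(a,"top"),f(b,"side")]))
gr=lambda r:r.mean(-1)
# side check: near edge / far edge left of plate, both on z=40
n=line(b,"side",40,(580,650),(-60,-20),gr,150);e=line(b,"side",40,(690,730),(5,70),gr,140)
print("side", [120-(e[0]+e[1]*y-n[0]-n[1]*y) for y in(-20,-60)],n,e)
E
```

```text
time_s: 13.85
ee_pos: [609.7, -94.2, 53.2]
ee_rot: [180.0, 0.0, 179.1]
force: [-4.1, 0.1, 1.3]
gripper_width: 91.3
gripper_force: 1.5
time_s: 14.72
ee_pos: [355.8, -89.9, 140.2]
ee_rot: [-180.0, 0.2, 179.0]
force: [1.5, -0.1, -0.3]
gripper_width: 90.8
gripper_force: 0.0
edge0 707.49 yaw -1.07 500
L 708.07 yaw -0.87 240
R 707.87 yaw -1.52 60
near 629.26 yaw -0.3 270
front 747.36 yaw -1.04 270
overhang near: 41.776028195537094 front: 39.87454473254434
side [np.float64(41.538065232965636), np.float64(40.13976818085955)] (np.float64(628.3911674777676), np.float64(0.04759720140660423), np.int64(38)) (np.float64(706.1539537187489), np.float64(0.012639775103951712), np.int64(130))
```

View pics/v5.png

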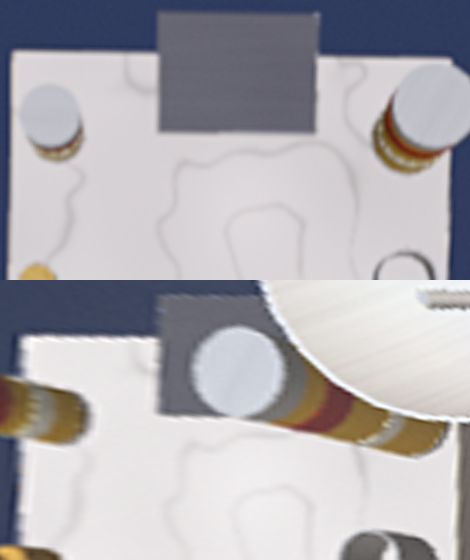

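The plate lies flat and square over the far edge (rows 12–131 against the slab edge at ~54). Overhang measures about 40 mm, nothing else has moved, and the arm is clear.

```bash
python3 -c "
from workcell import env
print(env.job_done())"
```

```text
the job is handed in; nothing more can be done
None
```

The job is handed in: the plate was pushed flat along the slab and measures about 40 mm (39.9–41.8 mm depending on the measurement) over the far edge, square to within about 1°, with the gripper clear and nothing else seen to have moved.

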